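Build up the stacked electronics unit on its base

ROBOT

A 6-joint arm with a two-finger parallel gripper is mounted at the origin on the work surface. World frame = base frame: x ahead of the robot, y to its left, z up, the work surface at z = 0. Lengths are in m, angles in rad, forces in N, time in s.
With the tool pointing down it reaches from about 0.25 to 0.85 m from the base axis. Payload 12.5 kg.
Tool frame: the origin (TCP) lies at the very end of the fingers, on their centre line; the grasp point (between the pads) lies 19 mm behind it; z points along the fingers, y is the direction in which the jaws open and shut (so a half turn about z gives the same grasp; the last joint's range is limited). The gripper opens to 93 mm and grips with 3 to 60 N. Pads are 15 mm wide; open, the fingers measure 128 mm over their backs; the gripper's body (75 mm by 188 mm) begins 65 mm behind the grasp point.
Start: joints at [-1.21, 0.351, 1.652, -0, 1.139, -0.085], TCP at [0.237, -0.496, 0.219] pointing down, gripper open.
Joint ranges: [-2.75, 2.75], [-0.79, 2.1], [0.01, 2.65], [-1.57, 4.71], [0.07, 3.14], [-2.87, 2.87]. Speed limits (rad/s): [2.22, 2.22, 2.79, 3.14, 3.14, 3.14].

INTERFACE

Orientations are given as a unit quaternion [x, y, z, w].
In Python, from rig import arm, jaws, kinematics, imaging, monitor gives the robot as it stands. The module is installed in compiled form; this text tells all that it offers. Calls block until the motion is done:
- arm.move_ptp(position, orientation): joint-space move of the TCP to a pose.
- arm.line_to(position, orientation=None, v=0.15, stop_force=None): straight line of the TCP; orientation=None keeps the orientation; v is the mean speed in m/s. With stop_force (N) it stops when the force on the tool has changed by that much, and returns True; else False.
- arm.goto_joints(angles): joint-space move.
- jaws.command_gripper(opening): finger opening in m; the grip force is fixed at half the most; returns when the fingers have stopped.
- arm.hold(seconds).
- kinematics.inverse_kinematics(position, orientation): joint angles nearest the present ones, or None.
- imaging.snapshot(name): name is "scene" or "top" or "wrist"; returns (picture, depth): 384x512x3 uint8, red, green, blue; 384x512 float32, m along the optical axis (not along the pixel's ray), 0 where there is no reading.
- imaging.camera_info(name): a dict with "vertical_fov" (degrees; the focal length in pixels is half the picture's height over the tangent of half this angle, whatever the lens; pixels are square), "cx", "cy" (the principal point, pixels), "T" (4x4, takes a point from camera to world coordinates); the wrist camera has in their place "mount" (4x4, takes a point from camera to tool coordinates, whose origin is the TCP and whose axes are the flange's). Camera axes: x right, y up, looking along -z (the intrinsics and any distortion apply to the point x, -y, -z); pixel columns grow to the right and rows downward; lengths in m; the calibration is good to about 2 mm. The wrist camera is an equidistant fisheye: a pixel r from the principal point sees the ray r / f radians off the axis. A picture is of the moment at which its call begins: read the wrist's pose just before it. camera_info takes no time and is no camera call.
A pose or a line that the arm cannot do raises arm.PlanningError and nothing moves.
- arm.finish_job(): hands the job in, once; it reports no verdict.
Readings, each from a call of its own:
- monitor.read_clock(): time.
- monitor.read_q(): joint angles.
- monitor.read_qd(): joint speeds.
- monitor.read_tau(): joint torques, N m.
- monitor.read_position(): TCP position.
- monitor.read_tcp_rot(): TCP orientation.
- monitor.read_force(): force on the tool from outside, world axes, zero at the start.
- monitor.read_ft_torque(): the same for the moment, N m.
- monitor.read_gripper_width(): finger opening in m.
Only numpy, scipy, OpenCV 4.12 (cv2) and the standard library are available. Lean on these libraries where they do the work, as an engineer would, in place of code of your own. Each camera call takes 0.05 s, during which the arm holds its last target.

TASK

Build up the electronics unit on its base, from the bottom up: first the deep power tray (two big round connectors), on it the processor tray (two flat connectors), then the shallow radio tray (four small sockets), and last the finned cover. Keep each part roughly level and set it down gently with its lip fully home in the rim below, the trays' connectors all at the same end as the base's; leave the wrench, screwdriver and tape where they are.

Things in the scene. Friction and masses are not known exactly. Their poses are not given: they have to be found in the camera images.
- base_rim (a point): Base (sizes in mm, as in all entries): aluminium open frame 110 x 60 with a green circuit board, on a flat 160 x 90 plate (no other part has one), fixed. Site: centre of its top rim, 40 above the table; x along the 110 length, away from its connector end, z up. The rim's opening, 100 x 50, takes the 92 x 42 x 6 lip of the part set on it: 4 play all round.
- base_front (a point): Point on the base's top rim at the middle of its connector end (two round connectors): 55 mm from base_rim along -x; axes as base_rim.
- power_c (a point): Aluminium open tray 110 (x) x 60 (y), 52 tall over all, about 0.45 kg. The deepest: two large round connectors on one end, black capacitors inside. Under it a rounded lip 92 x 42, 6 tall (counted in the 52); top opening 100 x 50; bolt lugs 7 out from the ends; plain long sides to grip. Site: centre, 26 above the lip's underside and below the rim; x along the length, connectors at the -x end, z up. Home: centre 20 above base_rim.
- processor_c (a point): Aluminium open tray 110 (x) x 60 (y), 40 tall over all, about 0.36 kg. Middle height: two flat connectors on one end, big square chip inside. Under it a rounded lip 92 x 42, 6 tall (counted in the 40); top opening 100 x 50; bolt lugs 7 out from the ends; plain long sides to grip. Site: centre, 20 above the lip's underside and below the rim; x along the length, connectors at the -x end, z up. Home: centre 40 above the power tray's.
- radio_c (a point): Aluminium open tray 110 (x) x 60 (y), 28 tall over all, about 0.28 kg. The lowest: four small brass sockets on one end, steel cans inside. Under it a rounded lip 92 x 42, 6 tall (counted in the 28); top opening 100 x 50; bolt lugs 7 out from the ends; plain long sides to grip. Site: centre, 14 above the lip's underside and below the rim; x along the length, connectors at the -x end, z up. Home: centre 28 above the processor tray's.
- cover_c (a point): Cover: aluminium plate 110 (x) x 60 (y) with nine black lengthwise cooling fins flush with its long sides; 34 tall over all (6 lip of 92 x 42, 8 plate, 20 fins), about 0.3 kg; bolt lugs 7 out from the ends. Site: centre, 17 above the lip's underside; x along the length, z up; both ends alike. Grip over the 60 width. Home: centre 25 above the radio tray's.
- wrench_c (a point): Bystander: small torque wrench lying along its x axis, 190 mm long, up to 28 mm tall, black handle and steel shaft with round head; the point is near its middle, 12 mm above the table. Leave alone.
- driver_c (a point): Bystander: screwdriver lying along its x axis, 190 mm long, black handle, under 30 mm tall; the point is near its middle, 12 mm above its underside. Leave alone.
- tape: Bystander: roll of amber tape lying flat, 72 mm across, 19 mm tall; origin at the centre of its underside. Leave alone.
Mind the look-alikes: they are no part of the job. What is shaped like the part that bears base_rim but purple is not meant.

How it is judged:
On the way, in this order (a step that is already met when the one before it is completed fails the run):
1. the deep power tray is home on the base and let go (horizontal distance between power_c and base_rim below 0.008 m and z of power_c in the frame of base_rim between 0.0175 and 0.0225 m and angle between the x axis of power_c and the x axis of base_rim, either way round below 0.15 rad and angle between power_c's own z axis and vertical below 0.06 rad and x of base_front in the frame of power_c below -0.03 m and linear speed of power below 0.02 m/s and angular speed of power below 0.2 rad/s and contact force between power and the fingers below 0.2 N), for 0.2 s.
2. the processor tray is home on the deep power tray and let go (horizontal distance between processor_c and power_c below 0.008 m and z of processor_c in the frame of power_c between 0.0375 and 0.0425 m and angle between the x axis of processor_c and the x axis of power_c, either way round below 0.15 rad and angle between processor_c's own z axis and vertical below 0.06 rad and x of base_front in the frame of processor_c below -0.03 m and linear speed of processor below 0.02 m/s and angular speed of processor below 0.2 rad/s and contact force between processor and the fingers below 0.2 N), for 0.2 s.
3. the shallow radio tray is home on the processor tray and let go (horizontal distance between radio_c and processor_c below 0.008 m and z of radio_c in the frame of processor_c between 0.0255 and 0.0305 m and angle between the x axis of radio_c and the x axis of processor_c, either way round below 0.15 rad and angle between radio_c's own z axis and vertical below 0.06 rad and x of base_front in the frame of radio_c below -0.03 m and linear speed of radio below 0.02 m/s and angular speed of radio below 0.2 rad/s and contact force between radio and the fingers below 0.2 N), for 0.2 s.
4. the finned cover is home on the shallow radio tray and let go (horizontal distance between cover_c and radio_c below 0.008 m and z of cover_c in the frame of radio_c between 0.0225 and 0.0275 m and angle between the x axis of cover_c and the x axis of radio_c, either way round below 0.15 rad and angle between cover_c's own z axis and vertical below 0.06 rad and linear speed of cover below 0.02 m/s and angular speed of cover below 0.2 rad/s and contact force between cover and the fingers below 0.2 N), for 0.2 s.
At the end, for the whole second after the job is handed in: Power tray, processor tray, radio tray, cover stacked so on the base: each centred within 8 mm, turned within 0.15 rad, level within 0.06 rad and seated within 2.5 mm of fully home on the one below; tray connectors at the base's connector end; all let go and at rest (all of step 1 and all of step 2 and all of step 3 and all of step 4); the robot touches nothing.
It fails at once if a tray or the cover is tipped more than 40 degrees (angle between any of power_c, processor_c, radio_c, cover_c's own z axis and vertical above 0.7 rad).
It fails at once if a part is dropped: out of the fingers and moving at more than 0.5 m/s (a fall of some 13 mm) ((linear speed of power above 0.5 m/s and contact force between power and the fingers below 0.2 N) or (linear speed of processor above 0.5 m/s and contact force between processor and the fingers below 0.2 N) or (linear speed of radio above 0.5 m/s and contact force between radio and the fingers below 0.2 N) or (linear speed of cover above 0.5 m/s and contact force between cover and the fingers below 0.2 N)).
It fails at once if a part is pressed onto the one below with more than 80 N (contact force between power and base above 80 N or contact force between processor and power above 80 N or contact force between radio and processor above 80 N or contact force between cover and radio above 80 N).
It fails at once if the torque wrench, screwdriver or tape roll is moved more than 30 mm (distance of any of wrench_c, driver_c, tape from where it was at the start of the episode above 0.03 m).
It also fails if it takes over 112 s, if anything falls off the work surface, if the arm or the gripper's body presses on something with over 40 N, if the wrist force passes 120 N, or if a joint passes its speed limit or range.

## Working session

There is one attempt and no reset: what is moved stays moved. The work goes in short steps, each a Python script; the robot and the scene stay as the last script left them, time stands still between calls to the robot, and variables do not carry over. Pictures are saved under pics/ and viewed, and the job is handed in when it is done.

```bash
mkdir -p pics; ls
cat > h.py <<'E'
import numpy as np, cv2
from rig import arm, jaws, kinematics, imaging, monitor
def save(n,p): cv2.imwrite('pics/'+n+'.png',cv2.cvtColor(p,cv2.COLOR_RGB2BGR))
E
python3 - <<'E'
from h import *
for n in ['scene','top','wrist']:
    p,d=imaging.snapshot(n); save(n+'0',p); np.savez('pics/%s0.npz'%n,p=p,d=d)
    print(n,imaging.camera_info(n), d.min(),d.max(),(d==0).mean())
print(monitor.read_clock(),monitor.read_tcp_rot(),monitor.read_gripper_width(),monitor.read_position())
E
```

```text
pics
scene {'vertical_fov': 52.01639714324089, 'cx': 260.64749741251734, 'cy': 198.27916375859553, 'T': array([[-0.66521692, -0.40632372,  0.6264084 ,  1.18229362],
       [ 0.74652441, -0.34655098,  0.56798215,  0.70387648],
       [-0.01370218,  0.8454605 ,  0.53386215,  0.72506299],
       [ 0.        ,  0.        ,  0.        ,  1.        ]])} 0.0 3.3370962 0.00396728515625
top {'vertical_fov': 44.891046638148026, 'cx': 255.3613716578105, 'cy': 193.68962127399348, 'T': array([[-0.02385889,  0.99705718, -0.07285425,  0.31367185],
       [-0.99941751, -0.02556708, -0.02260467, -0.01306806],
       [-0.02440082,  0.07227249,  0.9970864 ,  1.31346887],
       [ 0.        ,  0.        ,  0.        ,  1.        ]])} 0.0 2.1832669 0.004191080729166667
wrist {'vertical_fov': 65.70646984690485, 'cx': 254.1127988279472, 'cy': 193.16187632072973, 'mount': array([[ 6.83008470e-04,  9.69192393e-01,  2.46303957e-01,
         6.77433593e-02],
       [ 9.99999488e-01, -4.77973770e-04, -8.92229185e-04,
         4.70505961e-05],
       [-7.47014908e-04,  2.46304440e-01, -9.69192223e-01,
        -1.67063756e-01],
       [ 0.00000000e+00,  0.00000000e+00,  0.00000000e+00,
         1.00000000e+00]])} 0.0 0.46146503 0.048192342122395836
0.15 [ 9.75259213e-01  2.21064001e-01 -5.90873485e-05 -4.14712615e-04] 0.09292797187972776 [ 0.23708225 -0.49601078  0.21825431]
```

View pics/scene0.png

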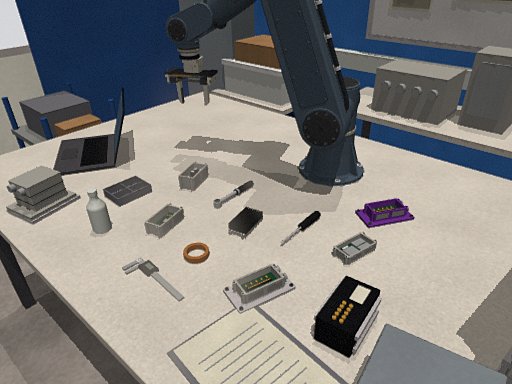

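View pics/top0.png

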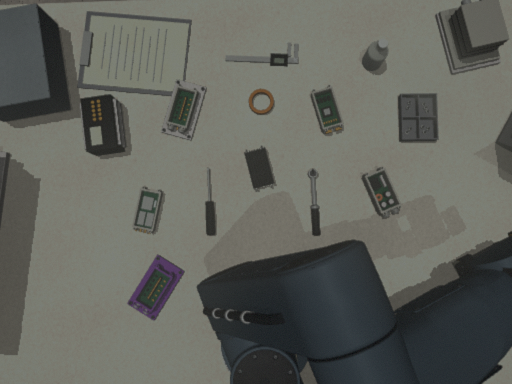

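View pics/wrist0.png

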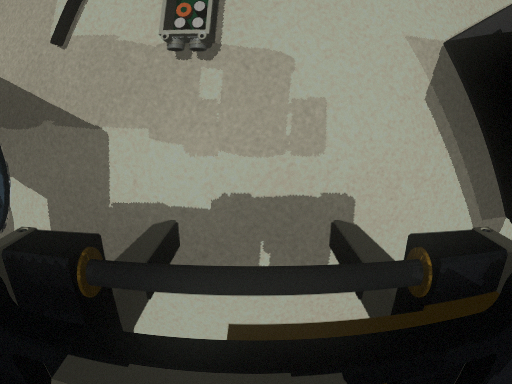

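The top view (up = +x, right = −y) shows these candidates:
- **Base:** aluminium frame with a plate at (185,110). The purple look-alike is at (156,287), so I rule it out.
- **Power tray:** (380,192), with round items inside.
- **Processor tray:** (327,110), with a green board and chip.
- **Radio tray:** (148,210), with cans inside.
- **Cover:** black fins at (260,168). The dark organiser at (418,118) and the grey stack at (470,35) are not it.

Next I'll check these in close crops.

Run:
```python
from h import *
p=np.load('pics/top0.npz')['p']
t=[]
for (u,v) in [(185,110),(380,192),(327,110),(148,210),(260,168),(156,287)]:
    c=p[v-35:v+35,u-35:u+35]; t.append(cv2.resize(c,(260,260),interpolation=cv2.INTER_CUBIC))
save('crops',np.vstack([np.hstack(t[:3]),np.hstack(t[3:])]))
```

```text
(no output)
```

View pics/crops.png

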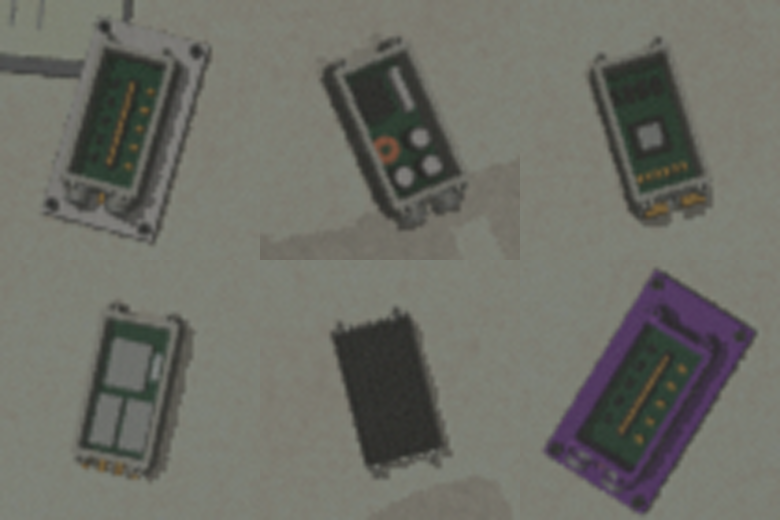

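The crops confirm the choice: aluminium base, power tray (round capacitors, round connectors at image bottom), processor tray (chip, flat connectors at the bottom), radio tray (cans, small sockets at the bottom), and finned cover. The sixth crop is the purple decoy. Every connector end faces −x. Next: coarse poses from the top camera's depth.

```bash
cat >> h.py <<'E'
def cloud(n,d):
    c=imaging.camera_info(n); f=192/np.tan(np.radians(c['vertical_fov']/2))
    v,u=np.mgrid[0:384,0:512]
    P=np.stack([(u-c['cx'])/f*d,-(v-c['cy'])/f*d,-d],-1)
    return P@c['T'][:3,:3].T+c['T'][:3,3]
E
python3 - <<'E'
from h import *
d=np.load('pics/top0.npz')['d']; W=cloud('top',d)
z=W[...,2]
for n,(u,v),h in [('base',(185,110),.04),('power',(380,192),.052),('proc',(327,110),.04),('radio',(148,210),.028),('cover',(260,168),.034),('wrench',(315,200),.028),('driver',(210,200),.028),('tape',(262,101),.019)]:
    s=W[v-38:v+38,u-38:u+38].reshape(-1,3); s=s[np.isfinite(s).all(1)]
    q=s[(abs(s[:,2]-h)<.006)]; tb=s[abs(s[:,2])<.01]
    q=q[np.linalg.norm(q[:,:2]-np.median(q[:,:2],0),axis=1)<.09]
    r=cv2.minAreaRect((q[:,:2]*1000).astype(np.float32))
    print(n,len(q),np.round(r[0],1),np.round(r[1],1),round(r[2],1),'z',np.round(np.percentile(q[:,2],[5,50,95]),4),'table',np.median(tb[:,2]).round(4))
E
```

```text
base 305 [653.3 218.4] [ 61.8 129.2] 72.9 z [0.0347 0.0388 0.0432] table 0.0005
power 301 [ 407.2 -329.4] [123.2  61.2] 21.4 z [0.0471 0.051  0.0553] table -0.0003
proc 275 [ 642.5 -189.5] [122.4  61.5] 15.7 z [0.0354 0.0393 0.044 ] table -0.0004
radio 303 [371.6 320.9] [ 62.8 125.6] 77.1 z [0.0227 0.0266 0.0314] table -0.0003
cover 297 [481.4   4.8] [104.2  59.8] 12.9 z [0.0293 0.0335 0.0381] table -0.0004
wrench 115 [ 360.1 -148. ] [136.2  17.4] 1.2 z [0.0222 0.024  0.0278] table -0.0004
driver 180 [344.7 145.7] [92.6 20.5] 2.2 z [0.0223 0.0247 0.0291] table -0.0003
tape 242 [672.1  -5.9] [68.2 69.8] 88.4 z [0.0146 0.018  0.0224] table -0.0004
```

```bash
cat >> h.py <<'E'
from scipy.spatial.transform import Rotation as R
def qy(psi): return np.array([np.cos(psi/2),np.sin(psi/2),0,0])
def wristT():
    T=np.eye(4); T[:3,:3]=R.from_quat(monitor.read_tcp_rot()).as_matrix(); T[:3,3]=monitor.read_position()
    return T@imaging.camera_info('wrist')['mount']
_c=imaging.camera_info('wrist'); WF=192/np.tan(np.radians(_c['vertical_fov']/2)); WC=(_c['cx'],_c['cy'])
def wray(uv):
    uv=np.asarray(uv,float).reshape(-1,2); a=uv-np.array(WC); r=np.linalg.norm(a,axis=1)+1e-9; th=r/WF
    return np.stack([a[:,0]/r*np.sin(th),-a[:,1]/r*np.sin(th),-np.cos(th)],1)
def wplane(uv,T,z):
    D=wray(uv)@T[:3,:3].T; o=T[:3,3]; return o+D*((z-o[2])/D[:,2])[:,None]
def wcloud(d,T):
    v,u=np.mgrid[0:384,0:512]; D=wray(np.stack([u.ravel(),v.ravel()],1)); D=D/(-D[:,2:3])
    return ((D*d.reshape(-1,1))@T[:3,:3].T+T[:3,3]).reshape(384,512,3)
def look(name,back=.04,z=None,xy=None,psi=None):
    "move TCP to view pose, snap, save"
    c,s=np.cos(psi),np.sin(psi)
    t0=monitor.read_clock()
    arm.move_ptp([xy[0]-back*c,xy[1]-back*s,z],qy(psi)); T=wristT(); p,d=imaging.snapshot('wrist')
    save(name,p); np.savez('pics/%s.npz'%name,p=p,d=d,T=T); print(name,'t',t0,monitor.read_clock(),monitor.read_position(),monitor.read_q().round(2) if hasattr(monitor.read_q(),'round') else monitor.read_q())
    return p,d,T
E
python3 - <<'E'
from h import *
print(kinematics.inverse_kinematics([.615,.23,.24],qy(-.299)))
look('base1',z=.24,xy=(.6533,.2184),psi=-.299)
E
```

```text
[ 2.87000819e-01  5.29396670e-01  1.32539294e+00 -4.44089210e-16
  1.28680304e+00  2.15679715e+00]
base1 t 0.15 3.0833 [0.61527376 0.22954745 0.24001301] [ 0.29  0.53  1.33 -0.    1.29  2.16]
```

View pics/base1.png

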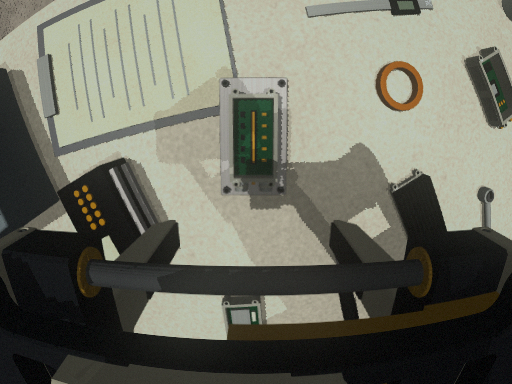

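Base framed in the wrist view at about (254,137), connectors at the lower end, tool yaw well aligned. Now the precise fit.

Run:
```python
from h import *
g=np.load('pics/base1.npz'); W=wcloud(g['d'],g['T']); z=W[...,2]
print('noise: table med',np.nanmedian(z[60:100,300:340]),z[60:100,300:340].std())
sub=(slice(65,215),slice(205,305))
w=W[sub].reshape(-1,3)
print(np.histogram(w[:,2],bins=np.arange(-.01,.06,.005)))
psi=-.299;c,s=np.cos(psi),np.sin(psi); o=np.array([.6533,.2184])
L=(w[:,:2]-o)@np.array([[c,-s],[s,c]])
q=L[(w[:,2]>.034)&(w[:,2]<.048)]
print(cv2.minAreaRect((q*1000).astype(np.float32)))
print('x pct',np.percentile(q[:,0],[0,1,5,95,99,100]),'y',np.percentile(q[:,1],[0,1,5,95,99,100]))
save('base1c',cv2.resize(g['p'][sub],(500,750),interpolation=cv2.INTER_CUBIC))
```

```text
noise: table med 0.0011076927538573589 0.020290549442624598
(array([   0,  622, 5672, 1176, 2735, 2349,  567,  280,  140,  293, 1100,
          0,    0]), array([-0.01 , -0.005,  0.   ,  0.005,  0.01 ,  0.015,  0.02 ,  0.025,
        0.03 ,  0.035,  0.04 ,  0.045,  0.05 ,  0.055]))
((1.9157447814941406, 0.638519287109375), (131.03970336914062, 60.09723663330078), 0.5370193719863892)
x pct [-0.06349638 -0.06292203 -0.05795049  0.0609003   0.06586557  0.06721269] y [-0.02984139 -0.02956845 -0.02833154  0.02957332  0.03024759  0.03103382]
```

View pics/base1c.png

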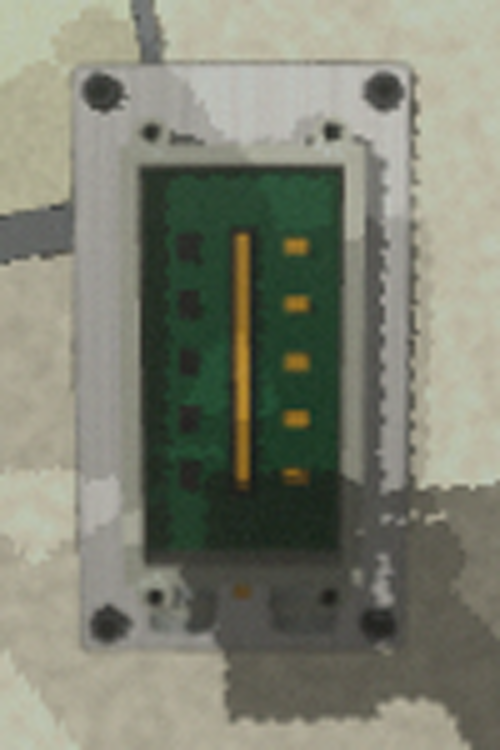

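```bash
cat >> h.py <<'E'
def fitrim(W,o,psi,h,verbose=True,half=(.075,.045)):
    """rim frame (110x60 outer,100x50 opening) at top height h: returns xy, psi"""
    o=np.array(o[:2],float); w=W.reshape(-1,3)
    for it in range(3):
        c,s=np.cos(psi),np.sin(psi)
        L=(w[:,:2]-o)@np.array([[c,-s],[s,c]]); m=(abs(L[:,0])<half[0])&(abs(L[:,1])<half[1])&(abs(w[:,2]-h)<.004)
        q=L[m]; zz=np.median(w[m,2])
        # long sides : slice along x, outer edge lines
        xs=np.arange(-.04,.041,.005); up=[];lo=[]; iu=[]; il=[]
        for x in xs:
            k=q[abs(q[:,0]-x)<.003]
            if len(k)<4: up.append(np.nan);lo.append(np.nan);iu.append(np.nan);il.append(np.nan);continue
            up.append(k[:,1].max());lo.append(k[:,1].min())
            a=k[k[:,1]>0.012,1];b=k[k[:,1]<-.012,1]
            iu.append(a.min() if len(a) else np.nan); il.append(b.max() if len(b) else np.nan)
        up,lo,iu,il=map(np.array,(up,lo,iu,il))
        mid=(up+lo)/2; ok=np.isfinite(mid)&(abs(up-lo-.06)<.006)
        sl=np.polyfit(xs[ok],mid[ok],1)
        k=q[abs(q[:,1])<.010]; a=k[k[:,0]>.035,0];b=k[k[:,0]<-.035,0]
        xo=(a.max()+b.min())/2; xi=(a.min()+b.max())/2; r=dict(z=zz,n=int(m.sum()),wout=np.nanmedian(up-lo),win=np.nanmedian(iu-il),ymid_in=np.nanmedian((iu+il)/2),lout=a.max()-b.min(),lin=a.min()-b.max(),xo=xo,xi=xi,sl=sl[0])
        dx=xi if abs(r['lin']-.1)<abs(r['lout']-.11) else xo; dy=np.median(mid[ok])
        if verbose and it==0 or it==2: print({k:round(float(v),4) for k,v in r.items()},'dy',round(float(dy),4))
        if it<2: o=o+np.array([c*dx-s*dy,s*dx+c*dy]); psi=psi+np.arctan(sl[0])
    return o,psi,zz
E
python3 - <<'E'
from h import *
g=np.load('pics/base1.npz'); W=wcloud(g['d'],g['T'])
print('wrist',fitrim(W,(.6533,.2184),-.299,.041))
d=np.load('pics/top0.npz')['d']; Wt=cloud('top',d)
print('top',fitrim(Wt,(.6533,.2184),-.299,.04))
# scene cam too
d=np.load('pics/scene0.npz')['d']; Ws=cloud('scene',d)
try: print('scene',fitrim(Ws,(.6533,.2184),-.299,.04))
except Exception as e: print(e)
E
```

```text
{'z': 0.041, 'n': 1269.0, 'wout': 0.0589, 'win': 0.0501, 'ymid_in': 0.0005, 'lout': 0.1105, 'lin': 0.1004, 'xo': 0.0043, 'xi': 0.0055, 'sl': 0.0091} dy 0.0004
{'z': 0.041, 'n': 1269.0, 'wout': 0.0589, 'win': 0.0501, 'ymid_in': -0.0001, 'lout': 0.1106, 'lin': 0.1004, 'xo': -0.0012, 'xi': 0.0, 'sl': 0.0002} dy 0.0
wrist (array([0.65870054, 0.21745811]), np.float64(-0.29200854970630713), np.float64(0.04096455531436344))
{'z': 0.0395, 'n': 242.0, 'wout': 0.0589, 'win': 0.0514, 'ymid_in': -0.0001, 'lout': 0.1096, 'lin': 0.1001, 'xo': 0.0042, 'xi': 0.004, 'sl': 0.0007} dy -0.0003
{'z': 0.0395, 'n': 242.0, 'wout': 0.0587, 'win': 0.0517, 'ymid_in': 0.0002, 'lout': 0.1096, 'lin': 0.1001, 'xo': 0.0002, 'xi': -0.0, 'sl': -0.0} dy -0.0001
top (array([0.65705802, 0.21700276]), np.float64(-0.29608948729285517), np.float64(0.03951421646664788))
{'z': 0.0399, 'n': 348.0, 'wout': 0.0603, 'win': 0.0501, 'ymid_in': 0.0015, 'lout': 0.1172, 'lin': 0.0992, 'xo': 0.0026, 'xi': 0.0057, 'sl': -0.0021} dy 0.0018
{'z': 0.0399, 'n': 348.0, 'wout': 0.0603, 'win': 0.0494, 'ymid_in': -0.0004, 'lout': 0.1117, 'lin': 0.0992, 'xo': -0.0005, 'xi': 0.0, 'sl': 0.0} dy -0.0
scene (array([0.65930304, 0.21853313]), np.float64(-0.30052955110404933), np.float64(0.03990110836805255))
```

Base fit holds up: opening 100.4×50.1 mm against 100×50, z 41 mm against 40, and the three cameras agree within about 2 mm. Now the power tray.

Run:
```python
from h import *
p,d,T=look('power1',z=.252,xy=(.407,-.329),psi=.373)
print(fitrim(wcloud(d,T),(.407,-.329),.373,.053))
g=np.load('pics/top0.npz'); print('top',fitrim(cloud('top',g['d']),(.407,-.329),.373,.051))
```

```text
power1 t 3.0833 5.3667 [ 0.37014188 -0.34327893  0.25197928] [-0.84  0.23  1.73  0.    1.18  0.36]
{'z': 0.0529, 'n': 1310.0, 'wout': 0.0586, 'win': 0.0501, 'ymid_in': -0.0007, 'lout': 0.1102, 'lin': 0.0997, 'xo': -0.0006, 'xi': -0.0005, 'sl': 0.0054} dy -0.0007
{'z': 0.0529, 'n': 1310.0, 'wout': 0.0586, 'win': 0.0501, 'ymid_in': -0.0, 'lout': 0.1102, 'lin': 0.0997, 'xo': 0.0, 'xi': 0.0002, 'sl': -0.0} dy 0.0
(array([ 0.40670479, -0.32991608]), np.float64(0.3772789518726106), np.float64(0.05294372415087356))
{'z': 0.051, 'n': 264.0, 'wout': 0.0598, 'win': 0.0507, 'ymid_in': -0.0004, 'lout': 0.1094, 'lin': 0.0999, 'xo': -0.0004, 'xi': -0.0002, 'sl': 0.0002} dy -0.0006
{'z': 0.051, 'n': 264.0, 'wout': 0.0598, 'win': 0.0507, 'ymid_in': 0.0002, 'lout': 0.1094, 'lin': 0.0999, 'xo': -0.0002, 'xi': -0.0, 'sl': 0.0} dy -0.0
top (array([ 0.40704011, -0.32967892]), np.float64(0.37322972428408835), np.float64(0.050980013256066936))
```

View pics/power1.png

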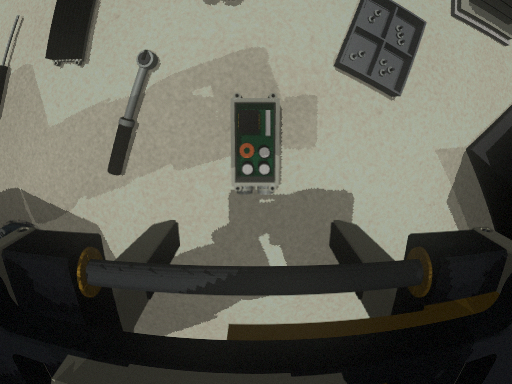

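The power tray sits at (256,143) in the wrist view, round connectors at the lower (−x) end, 110×58.6 mm and 53 mm high. Next I'll grip once to centre it, reopen and re-look, which shows the camera's sideways bias, then take the real grasp.

Run:
```python
from h import *
o=np.array([.4067,-.3299]); psi=.377
arm.move_ptp([*o,.10],qy(psi)); arm.line_to([*o,.016],v=.1,stop_force=15)
print(monitor.read_position(),monitor.read_force())
jaws.command_gripper(.04); print('w',monitor.read_gripper_width(),monitor.read_position())
jaws.command_gripper(.093); print('t',monitor.read_clock())
arm.line_to([*o,.10],v=.2)
p,d,T=look('power2',z=.252,xy=o,psi=psi)
r=fitrim(wcloud(d,T),o,psi,.053); print(r)
c,s=np.cos(psi),np.sin(psi); print('bias along,across',(r[0]-o)@[c,s],(r[0]-o)@[-s,c])
```

```text
[ 0.40698653 -0.33019875  0.01656548] [ 0.4397875   0.25087252 -0.60532032]
w 0.060068969316724646 [ 0.40668171 -0.3298962   0.01607496]
t 8.3917
power2 t 8.9583 9.6833 [ 0.36919497 -0.34398394  0.24971561] [-0.84  0.24  1.73  0.    1.18  0.35]
{'z': 0.0529, 'n': 1274.0, 'wout': 0.0587, 'win': 0.0501, 'ymid_in': 0.0, 'lout': 0.1097, 'lin': 0.1005, 'xo': -0.0, 'xi': 0.0006, 'sl': 0.0011} dy 0.0001
{'z': 0.0529, 'n': 1274.0, 'wout': 0.0587, 'win': 0.0501, 'ymid_in': -0.0002, 'lout': 0.1097, 'lin': 0.1005, 'xo': -0.0, 'xi': 0.0007, 'sl': 0.0} dy -0.0
(array([ 0.40661134, -0.3297867 ]), np.float64(0.378056814186512), np.float64(0.052912987415192514))
bias along,across -4.07207329761044e-05 0.00013797862315098253
```

Camera bias across is about 0.1 mm, and the jaw width of 60.1 mm matches the part. Grasp and place the power tray.

```bash
cat >> h.py <<'E'
def pick(o,psi,zt):
    arm.move_ptp([*o,zt+.07],qy(psi)); s=arm.line_to([*o,zt],v=.1,stop_force=15)
    jaws.command_gripper(.04); print('pick stop',s,'w',round(monitor.read_gripper_width(),4),np.round(monitor.read_position(),4),'t',monitor.read_clock())
    arm.line_to([*o,.16],v=.15); print('lift w',round(monitor.read_gripper_width(),4),'F',np.round(monitor.read_force(),2))
def place(o,psi,zhome,ztravel):
    arm.move_ptp([*o,ztravel],qy(psi)); 
    arm.line_to([*o,zhome+.012],v=.12); arm.hold(.15); print('above',np.round(monitor.read_position(),4),'F',np.round(monitor.read_force(),2))
    s=arm.line_to([*o,zhome-.004],v=.02,stop_force=6); print('stop',s,np.round(monitor.read_position(),4),'dz home',round(monitor.read_position()[2]-zhome,4),'F',np.round(monitor.read_force(),2),'t',monitor.read_clock())
    return s
E
python3 - <<'E'
from h import *
pick(np.array([.4066,-.3298]),.378,.016)
place(np.array([.6587,.2175]),-.292,.050,.16)
E
```

```text
pick stop False w 0.0598 [ 0.4067 -0.3299  0.0161] t 11.875
lift w 0.0597 F [-0.3   0.22 -4.86]
above [0.6592 0.2176 0.0629] F [ 0.02  0.08 -4.8 ]
stop True [0.6586 0.2174 0.0501] dz home 0.0001 F [-0.03  0.01  4.64] t 16.8583
```

Contact came at dz 0.1 mm from home. Release and verify.

Run:
```python
from h import *
o=np.array([.6587,.2175]); psi=-.292
jaws.command_gripper(.093); p=monitor.read_position(); arm.line_to([p[0],p[1],.16],v=.15)
p,d,T=look('stack1',z=.286,xy=o,psi=psi)
r=fitrim(wcloud(d,T),o,psi,.087); print(r)
save('stack1c',cv2.resize(p[65:215,205:305],(500,750)))
```

```text
stack1 t 18.4833 19.125 [0.62000143 0.22881119 0.28440324] [ 0.28  0.51  1.25 -0.    1.38  2.15]
{'z': 0.0869, 'n': 1250.0, 'wout': 0.0588, 'win': 0.0503, 'ymid_in': -0.0004, 'lout': 0.11, 'lin': 0.1006, 'xo': -0.0, 'xi': 0.0008, 'sl': 0.0046} dy -0.0004
{'z': 0.0869, 'n': 1250.0, 'wout': 0.0587, 'win': 0.0503, 'ymid_in': 0.0001, 'lout': 0.1101, 'lin': 0.1006, 'xo': -0.0, 'xi': 0.0008, 'sl': 0.0} dy 0.0
(array([0.6585393 , 0.21709925]), np.float64(-0.2876599963088012), np.float64(0.08692363907568912))
```

View pics/stack1c.png

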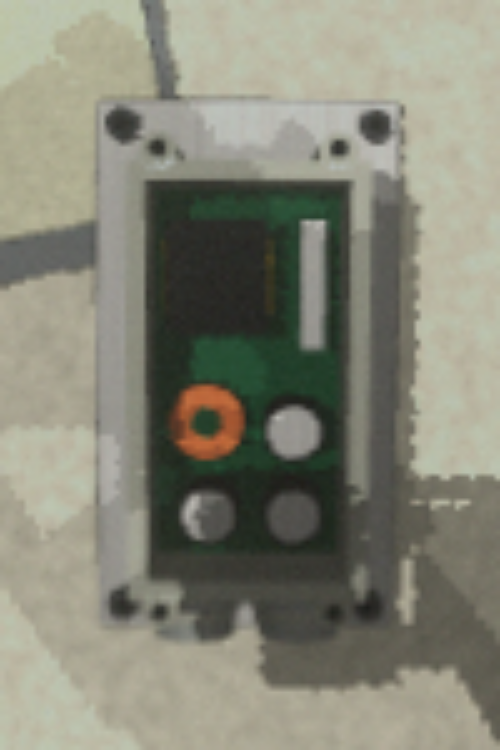

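The crop shows the power tray seated: rim z 86.9 mm (86 plus the known ~1 mm bias), within 0.5 mm of target, connectors at the base's connector end. Processor tray next.

Run:
```python
from h import *
o=(.6425,-.1895);psi=.274
p,d,T=look('proc1',z=.24,xy=o,psi=psi)
save('proc1c',p)
print(fitrim(wcloud(d,T),o,psi,.041))
g=np.load('pics/top0.npz'); print('top',fitrim(cloud('top',g['d']),o,psi,.0395))
```

```text
proc1 t 19.125 20.7667 [ 0.60429702 -0.19948123  0.23991186] [-0.39  0.49  1.39  0.    1.26  0.9 ]
{'z': 0.041, 'n': 1226.0, 'wout': 0.0586, 'win': 0.0503, 'ymid_in': -0.0002, 'lout': 0.1099, 'lin': 0.0996, 'xo': -0.0005, 'xi': -0.0002, 'sl': -0.0089} dy -0.0002
{'z': 0.041, 'n': 1226.0, 'wout': 0.0586, 'win': 0.0504, 'ymid_in': 0.0002, 'lout': 0.1098, 'lin': 0.0997, 'xo': -0.0, 'xi': 0.0002, 'sl': -0.0} dy -0.0
(array([ 0.64219856, -0.1900075 ]), np.float64(0.2651061426391896), np.float64(0.0410040720252112))
{'z': 0.0393, 'n': 237.0, 'wout': 0.0589, 'win': 0.0516, 'ymid_in': 0.0002, 'lout': 0.1094, 'lin': 0.0995, 'xo': -0.0008, 'xi': -0.0007, 'sl': -0.0066} dy 0.0002
{'z': 0.0393, 'n': 237.0, 'wout': 0.0589, 'win': 0.0516, 'ymid_in': 0.0001, 'lout': 0.1094, 'lin': 0.0995, 'xo': -0.0001, 'xi': 0.0, 'sl': -0.0} dy -0.0001
top (array([ 0.64170589, -0.1893424 ]), np.float64(0.2700830290846887), np.float64(0.039272506388715156))
```

View pics/proc1c.png

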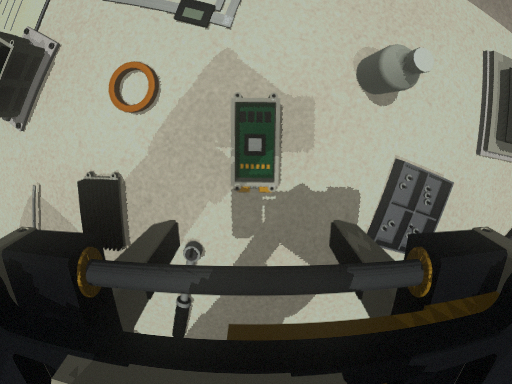

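The processor tray is at (255,142), chip at (255,145), flat connectors at the lower (−x) end; wrist and top agree within 0.8 mm. The bottle stands about 17 cm off to the side, clear of the gripper body.

Run:
```python
from h import *
pick(np.array([.6422,-.1900]),.265,.009)
o=np.array([.6585,.2171]); psi=-.288
s=place(o,psi,.089,.20)
if s and abs(monitor.read_position()[2]-.089)<.002:
    jaws.command_gripper(.093); p=monitor.read_position(); arm.line_to([p[0],p[1],.20],v=.15)
    p,d,T=look('stack2',z=.32,xy=o,psi=psi)
    print(fitrim(wcloud(d,T),o,psi,.121))
    save('stack2c',cv2.resize(p[65:215,205:305],(500,750)))
```

```text
pick stop False w 0.0601 [ 0.6422 -0.19    0.0091] t 22.9417
lift w 0.06 F [ 0.23 -0.13 -3.41]
above [0.6589 0.2172 0.102 ] F [-0.48 -0.57 -4.2 ]
stop True [0.6584 0.2171 0.0891] dz home 0.0001 F [-0.51  0.73  5.22] t 27.3417
stack2 t 28.975 29.6 [0.6198168  0.22825479 0.31827128] [ 0.28  0.49  1.2  -0.    1.45  2.14]
{'z': 0.121, 'n': 1257.0, 'wout': 0.0587, 'win': 0.0502, 'ymid_in': -0.0003, 'lout': 0.1101, 'lin': 0.0998, 'xo': -0.0, 'xi': 0.0003, 'sl': 0.0031} dy -0.0004
{'z': 0.121, 'n': 1257.0, 'wout': 0.0587, 'win': 0.0502, 'ymid_in': 0.0, 'lout': 0.1101, 'lin': 0.0998, 'xo': -0.0, 'xi': 0.0003, 'sl': 0.0} dy 0.0
(array([0.65837582, 0.21674171]), np.float64(-0.2851606388325143), np.float64(0.12097959345962911))
```

Processor tray home: rim z 121.0 against an expected 121 including bias. Radio tray next.

Run:
```python
from h import *
o=(.3716,.3209);psi=-.225
p,d,T=look('radio1',z=.228,xy=o,psi=psi)
print(fitrim(wcloud(d,T),o,psi,.029))
g=np.load('pics/top0.npz'); print('top',fitrim(cloud('top',g['d']),o,psi,.027))
q=np.load('pics/stack2.npz')['p'][65:215,205:305]
save('rs',np.hstack([cv2.resize(q,(400,600)),cv2.resize(p[65:215,205:305],(400,600))]))
```

```text
radio1 t 29.6 30.8583 [0.33372002 0.3299156  0.2281739 ] [ 0.68  0.19  1.84 -0.    1.11  2.48]
{'z': 0.0289, 'n': 1279.0, 'wout': 0.0588, 'win': 0.0502, 'ymid_in': 0.0008, 'lout': 0.1101, 'lin': 0.0999, 'xo': 0.0014, 'xi': 0.0016, 'sl': 0.0099} dy 0.0008
{'z': 0.0289, 'n': 1279.0, 'wout': 0.0589, 'win': 0.0501, 'ymid_in': -0.0002, 'lout': 0.1102, 'lin': 0.0999, 'xo': -0.0001, 'xi': -0.0, 'sl': 0.0001} dy -0.0
(array([0.37336336, 0.321531  ]), np.float64(-0.21699136291168353), np.float64(0.028913971428141894))
{'z': 0.0267, 'n': 254.0, 'wout': 0.0596, 'win': 0.0504, 'ymid_in': -0.0002, 'lout': 0.1135, 'lin': 0.1002, 'xo': -0.0006, 'xi': 0.0012, 'sl': 0.0095} dy -0.0001
{'z': 0.0267, 'n': 254.0, 'wout': 0.0598, 'win': 0.0508, 'ymid_in': -0.0006, 'lout': 0.1135, 'lin': 0.1002, 'xo': -0.0018, 'xi': 0.0, 'sl': 0.0} dy -0.0
top (array([0.37272343, 0.32086487]), np.float64(-0.21643565352146119), np.float64(0.02669768645089421))
```

View pics/rs.png

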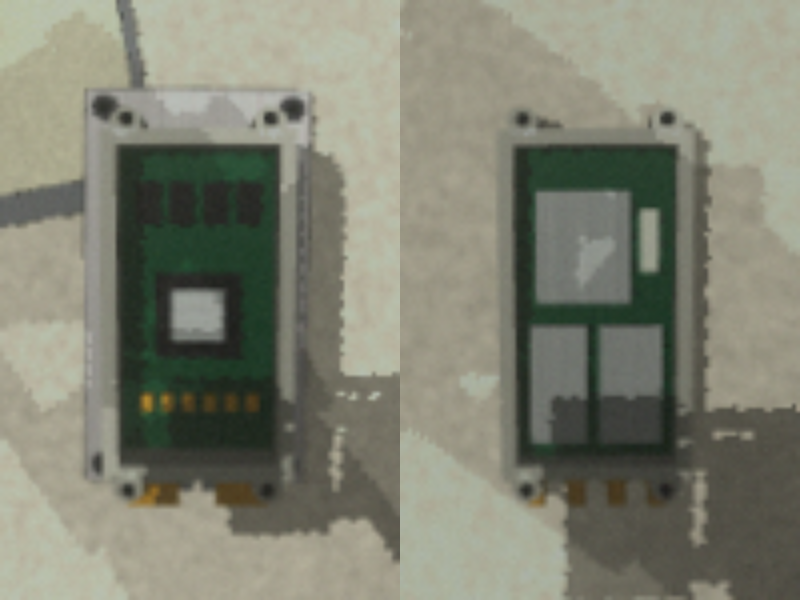

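View pics/radio1.png

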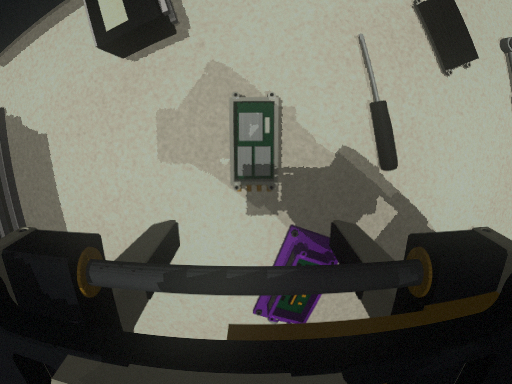

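The left crop shows the processor tray seated with its connectors at the base end. The right crop shows the radio tray, cans inside and four sockets at the lower (−x) end. I'll check the black box's height before crossing near it.

Run:
```python
from h import *
W=cloud('top',np.load('pics/top0.npz')['d'])
b=W[95:155,80:130].reshape(-1,3); b=b[b[:,2]>.03]; print('box',b.min(0).round(3),b.max(0).round(3))
pick(np.array([.3734,.3215]),-.217,.004)
o=np.array([.6584,.2167]); psi=-.285
p=monitor.read_position(); arm.line_to([p[0],p[1],.235],v=.2)
s=place(o,psi,.118,.235)
if s and abs(monitor.read_position()[2]-.118)<.002:
    jaws.command_gripper(.093); p=monitor.read_position(); arm.line_to([p[0],p[1],.22],v=.15)
    p,d,T=look('stack3',z=.342,xy=o,psi=psi)
    print(fitrim(wcloud(d,T),o,psi,.143))
    save('stack3c',cv2.resize(p[65:215,205:305],(400,600)))
```

```text
box [ 0.314 -0.013  0.03 ] [0.691 0.497 1.313]
pick stop False w 0.0599 [0.3735 0.3216 0.0041] t 33.0167
lift w 0.0599 F [-0.9  -0.23 -3.15]
above [0.6588 0.2168 0.1309] F [-0.2   0.92 -3.13]
stop True [0.6586 0.2169 0.1181] dz home 0.0001 F [-0.15  0.76  5.16] t 37.6833
stack3 t 39.25 39.875 [0.61970495 0.22777434 0.34037979] [ 0.28  0.48  1.16 -0.    1.5   2.14]
{'z': 0.143, 'n': 1301.0, 'wout': 0.0588, 'win': 0.0501, 'ymid_in': 0.0002, 'lout': 0.11, 'lin': 0.0999, 'xo': -0.0, 'xi': -0.0, 'sl': 0.0005} dy -0.0003
{'z': 0.143, 'n': 1301.0, 'wout': 0.0588, 'win': 0.0501, 'ymid_in': 0.0004, 'lout': 0.11, 'lin': 0.0999, 'xo': -0.0, 'xi': -0.0, 'sl': 0.0} dy -0.0
(array([0.65832016, 0.21644881]), np.float64(-0.2845219964706087), np.float64(0.14297809574821235))
```

View pics/stack3c.png

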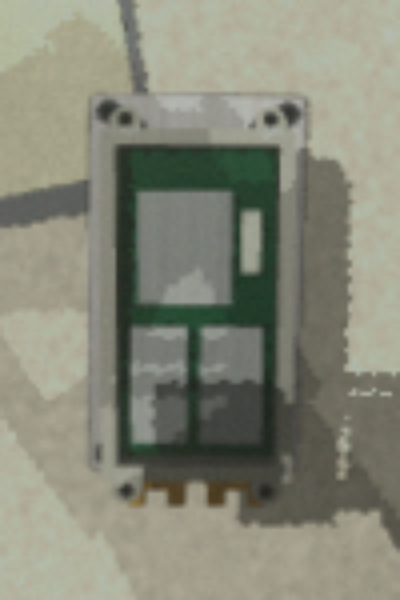

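Radio tray seated: rim z 143.0 as expected, sockets at the base's connector end. Now the cover.

Run:
```python
from h import *
o=np.array((.4814,.0048));psi=.225
p,d,T=look('cover1',z=.234,xy=o,psi=psi)
W=wcloud(d,T); w=W[60:225,190:320].reshape(-1,3)
def fit(w,o,psi):
  for it in range(3):
    c,s=np.cos(psi),np.sin(psi); L=(w[:,:2]-o)@np.array([[c,-s],[s,c]])
    m=(w[:,2]>.025)&(w[:,2]<.045)&(abs(L[:,0])<.075)&(abs(L[:,1])<.04); q=L[m]
    xs=np.arange(-.045,.046,.005); a=np.array([[q[abs(q[:,0]-x)<.003,1].max(),q[abs(q[:,0]-x)<.003,1].min()] for x in xs]); mid=a.mean(1)
    sl=np.polyfit(xs,mid,1)[0]; dy=np.median(mid)
    ys=np.arange(-.024,.025,.006); e=np.array([[q[abs(q[:,1]-y)<.003,0].max(),q[abs(q[:,1]-y)<.003,0].min()] for y in ys]); dx=np.median(e.mean(1))
    print('z',np.median(w[m,2]).round(4),'w',np.median(a[:,0]-a[:,1]).round(4),'len',np.median(e[:,0]-e[:,1]).round(4),'dx',dx.round(4),'dy',dy.round(4),'sl',sl.round(4))
    if it<2: o=o+np.array([c*dx-s*dy,s*dx+c*dy]); psi+=np.arctan(sl)
  return o,psi
print(fit(w,o,psi))
g=np.load('pics/top0.npz'); print('top',fit(cloud('top',g['d'])[125:210,220:300].reshape(-1,3),o,psi))
```

```text
cover1 t 39.875 41.1167 [ 0.44324286 -0.00381243  0.23417391] [-0.11  0.14  1.89  0.    1.11  1.23]
z 0.0349 w 0.0589 len 0.1035 dx 0.0007 dy 0.0003 sl 0.011
z 0.0349 w 0.059 len 0.1035 dx -0.0001 dy -0.0004 sl -0.0002
z 0.0349 w 0.059 len 0.1035 dx -0.0 dy 0.0 sl -0.0
(array([0.48200425, 0.00483002]), np.float64(0.23579455023990967))
z 0.0334 w 0.0583 len 0.1008 dx -0.0003 dy -0.0001 sl 0.0002
z 0.0334 w 0.0584 len 0.1008 dx -0.0 dy 0.0 sl 0.0011
z 0.0334 w 0.0584 len 0.1008 dx -0.0 dy 0.0 sl -0.0
top (array([0.48112825, 0.0046384 ]), np.float64(0.22626546938213016))
```

View pics/cover1.png

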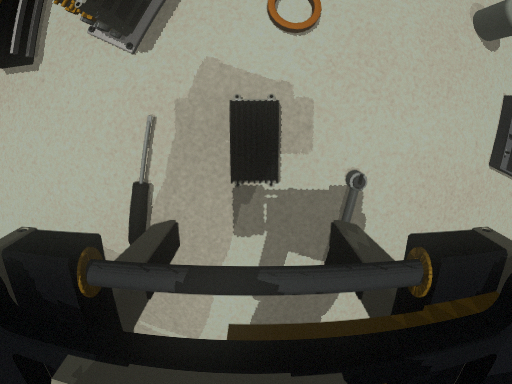

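The cover is at (255,141), fins 103.5×59 mm and 35 mm high. The driver, at (145,175), and the wrench, at (355,185), are well outside the finger paths. Pick and place.

```bash
python3 - <<'E'
from h import *
pick(np.array([.4819,.0048]),.234,.004)
o=np.array([.6583,.2165]); psi=-.2845
p=monitor.read_position(); arm.line_to([p[0],p[1],.24],v=.2)
s=place(o,psi,.140,.24)
if s and abs(monitor.read_position()[2]-.140)<.002:
    jaws.command_gripper(.093); p=monitor.read_position(); arm.line_to([p[0],p[1],.25],v=.15)
    p,d,T=look('stack4',z=.37,xy=o,psi=psi)
    W=wcloud(d,T); c,s=np.cos(psi),np.sin(psi); w=W[60:225,190:320].reshape(-1,3)
    L=(w[:,:2]-o)@np.array([[c,-s],[s,c]]); m=abs(w[:,2]-.171)<.006; q=L[m]
    print('z',np.median(w[m,2]),'rect',cv2.minAreaRect((q*1000).astype(np.float32)))
    A=np.c_[q,np.ones(len(q))]; print('tilt',np.linalg.lstsq(A,w[m,2],rcond=None)[0])
    save('stack4c',cv2.resize(p[65:215,205:305],(400,600)))
E
python3 - <<'E'
from h import *
p,d=imaging.snapshot('scene'); save('scene9',p); np.savez('pics/scene9.npz',p=p,d=d); q=p[200:310,200:310]; save('scene9c',cv2.resize(q,(600,600),interpolation=cv2.INTER_CUBIC)); print(monitor.read_clock())
E
```

```text
pick stop False w 0.0602 [0.4819 0.0048 0.0041] t 43.2917
lift w 0.0597 F [ 0.74  0.58 -3.36]
above [0.6587 0.2166 0.153 ] F [ 0.37  1.12 -3.05]
stop True [0.658  0.2167 0.1407] dz home 0.0007 F [ 2.01  1.09 -1.41] t 47.6917
stack4 t 49.3 49.925 [0.61965411 0.22756362 0.36840287] [ 0.28  0.47  1.11 -0.    1.56  2.14]
z 0.1708961802817433 rect ((-0.2571144104003906, -0.5686721801757812), (103.9017105102539, 60.33489990234375), 0.024032220244407654)
tilt [0.00404245 0.00054889 0.17076295]
49.975
```

View pics/stack4c.png

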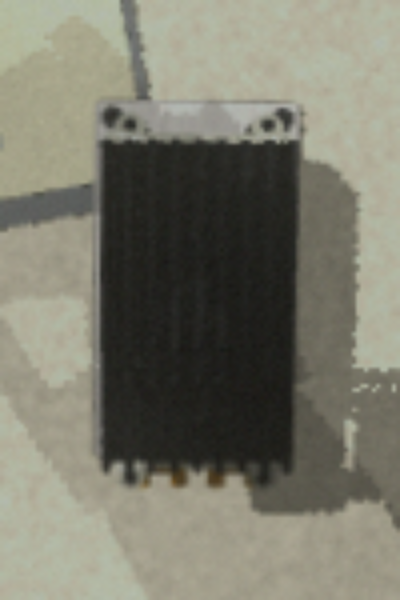

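View pics/scene9c.png

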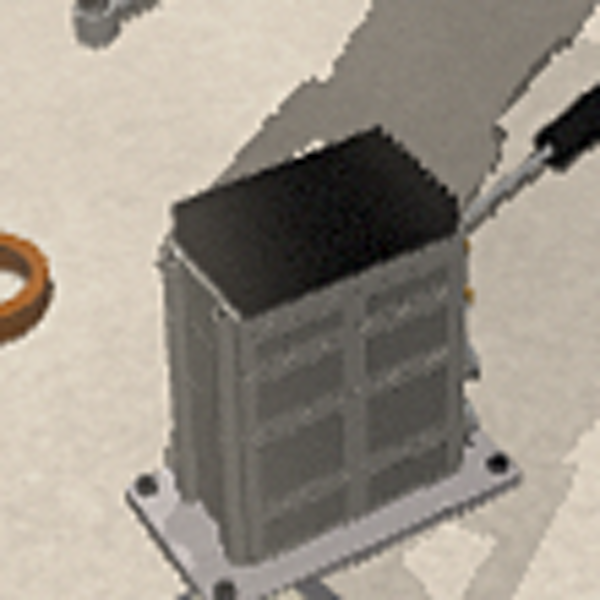

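The cover sits flat and flush: top z 170.9 mm against an expected 171, tilt 0.004 rad, offset under 0.7 mm. One last check that the bystanders haven't moved, then hand in.

Run:
```python
from h import *
a=np.load('pics/scene0.npz')['p'].astype(np.float32);b=np.load('pics/scene9.npz')['p'].astype(np.float32)
for n,(u0,v0,u1,v1) in dict(wrench=(210,178,258,212),driver=(278,206,324,248),tape=(180,240,213,266)).items():
    g=lambda x:cv2.cvtColor(x[v0:v1,u0:u1].astype(np.uint8),cv2.COLOR_RGB2GRAY).astype(np.float32)
    print(n,'shift px',cv2.phaseCorrelate(g(a),g(b)))
arm.finish_job(); print(monitor.read_clock())
```

```text
wrench shift px ((0.24136163450862824, -0.17909586541335543), 0.7648583802360075)
driver shift px ((0.2766715274210796, 0.3921330553943534), 0.7662639066025063)
tape shift px ((-0.02766919803495682, 0.4452088755426189), 1.0220165871421005)
the job is handed in; nothing more can be done
the job is handed in; nothing more can be done
```

I stacked the power tray, processor tray, radio tray and cover in that order on the aluminium base, with every tray's connectors at the base's connector end, and handed the job in at about 50 s. `finish_job` gives no verdict, so what follows are my own checks.

- **Heights:** after each release the wrist camera read the top of the stack at 86.9, 121.0, 143.0 and 170.9 mm. The expected heights are 86, 120, 142 and 170 mm; the camera reads about 1 mm high, so each part is within about 0.2 mm of fully home.
- **Alignment:** each part was centred within about 1 mm and turned less than 0.01 rad from the one below. The cover's measured tilt was 0.004 rad.
- **Contact:** the three trays stopped on contact 0.1 mm from home. The cover's descent stopped 0.7 mm early on a brief light contact, and after release it measured fully seated.
- **Bystanders:** the wrench, screwdriver and tape shifted less than 0.5 px in the scene view, so they had not moved.
- **Disagreement:** the top and scene cameras differed from the wrist camera by up to about 2 mm on the base position. I used the wrist camera, whose sideways error I measured at 0.1 mm.
- **Failed check:** my estimate of the black box's height before carrying the radio tray past it gave no usable value. I carried the tray with the fingertips at 235 mm, and the force readings after the move looked normal.

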